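Line up an order's articles by height on the packing board

ROBOT

A 7-joint arm with a two-finger parallel gripper is mounted at the origin on the work surface; the furniture and walls round the work are solid. World frame = base frame: x ahead of the robot, y to its left, z up, the work surface at z = 0. Lengths are in m, angles in rad, forces in N, time in s.
With the tool pointing down it reaches from about 0.425 to 0.875 m from the base axis. Payload 4.7 kg.
Tool frame: the origin (TCP) lies on the mounting face of the last link; the fingertips stand 182 mm ahead of it and the grasp point (between the pads) lies ahead of it (ctrl.grip_point_offset is the z of the grasp point in the tool frame, in m); z points along the fingers, y is the line along which they close (so a half turn about z gives the same grasp; the last joint's range is limited). The gripper opens to 87 mm and grips with 3 to 60 N. Pads are 19 mm wide; open, the fingers measure 117 mm over their backs; the gripper's body (75 mm by 190 mm) begins 51 mm behind the grasp point.
Start: joints at [-1.327, 0.321, -0.07, 1.45, 0.023, 1.371, -0.057], TCP at [0.148, 0.633, 0.405] pointing down, gripper open.
Joint ranges: [-2.86, 2.86], [-0.3, 2.09], [-1.38, 1.24], [0.06, 2.45], [-1.56, 4.7], [0.09, 2.05], [-2.69, 2.69]. Speed limits (rad/s): [2.57, 2.57, 3.14, 3.14, 3.14, 3.14, 3.14].

INTERFACE

Orientations are given as a rotation vector (axis times angle).
In Python, from bench import ctrl gives the robot as it stands.
- The arm moves only by the shell command python3 -m inch 'ROWS' [FORCE]. ROWS is rows parted by semicolons, their numbers by spaces, 1 to 20 of them, each of 5 numbers: dx, dy, dz in m, then a turn about the tool's z in rad, then the opening from 0.0 (shut) to 1.0 (fully open); each row is the pose to reach, as a shift and turn from the pose commanded when the command began, along the tool's axes at that moment; what a row does not reach only later rows make up. A row lasts 1/10 s, in which the tool goes at most 0.05 m and 0.15 rad, less where a joint would pass 70% of its speed; a pose out of reach is approached as far as the arm can. The fingers move at their own pace and stop on an object; FORCE is the grip in N (left out, the last holds). Time passes only in rows, so rows that do not move let the fingers close. It prints the time, the measured TCP pose, the force, the opening and the grip force at its end.
- ctrl.get_state(): the state, without advancing time (a new reading comes with each control period).
- ctrl.get_image(name): name is "side" or "top" or "wrist"; returns (picture, depth): 480x640x3 uint8, red, green, blue; 480x640 float32, m along the optical axis (not along the pixel's ray), 0 where there is no reading.
- ctrl.camera_model(name): a dict with "vertical_fov" (degrees; the focal length in pixels is half the picture's height over the tangent of half this angle, whatever the lens; pixels are square), "cx", "cy" (the principal point, pixels), "rvec" (rotation vector, rad) and "tvec" (3), from world to camera coordinates, as OpenCV has them; the wrist camera has in their place "hand_eye" (4x4, takes a point from camera to tool coordinates, whose origin is the TCP and whose axes are the flange's). Camera axes: x right, y down, z forward; pixel columns grow to the right and rows downward; lengths in m; the calibration is good to about 2 mm. A picture is of the moment at which its call begins: read the wrist's pose just before it. camera_model takes no time and is no camera call.
- ctrl.close_job(): hands the job in; it is judged then, once.
The state is a dict: "time": time; "joint_positions": joint angles; "qd": joint speeds; "joint_torque": joint torques, N m; "position": TCP position; "tool_rot": TCP orientation; "ft_force": force on the tool from outside, world axes, zero at the start; "torque": the same for the moment, N m; "grip_width": opening from 0.0 (shut) to 1.0 (fully open); "grip_force": force on a finger pad.
Only numpy, scipy, OpenCV 4.12 (cv2) and the standard library are available. Lean on these libraries where they do the work, as an engineer would, in place of code of your own. Each camera call takes 0.05 s, during which the arm holds its last target. There are 200 camera calls.

TASK

Line up the four articles of this order in the bays of the plywood packing board by height: the tallest in the bay next to the high steel cheek, then each lower one in the next bay, down to the lowest beside the low cheek. Set each one upright and flat in the middle of its bay, the tin and the tag pack squarely with their long sides parallel to the ridges. Leave the tape dispenser and the cutter where they are.

Things in the scene. Friction and masses are not known exactly. Their poses are not given: they have to be found in the camera images.
- board: Plywood packing board fixed on the bench, 135 x 490 mm (own x, y), 8 mm thick. Origin: centre of its underside; y runs along the row. Five wooden ridges (4 mm wide, tops 11 mm above the bench) lie along its x axis at y = -200, -100, 0, 100, 200 mm and part four bays centred at x = 0, y = -150, -50, 50, 150 mm; bay floors 8 mm above the bench. Place and yaw vary.
- high_cheek: High end cheek: upright dark steel plate across one end of the board, 90 x 6 x 60 mm (rising 60 mm above the board), fixed, on the board at y = +232 mm or -232 mm of the board's frame; which end differs from start to start. Origin: centre of its underside, on the board's top.
- low_cheek: Low end cheek: the same steel plate but only 15 mm high, fixed across the other end of the board. Origin: centre of its underside.
- jar: White screw-lid jar of coloured beads, standing upright: 56 mm across, 75 mm tall (the tallest article). Body solid from its foot to 62 mm up; grasp the body there. Origin: centre of its underside; z up. About 0.11 kg. Any yaw will do.
- tin: Plain metal tin with a slip lid (fixed on, black seam round it), dark steel with a grey panel on top, rectangular with rounded edges: 96 x 58 mm (own x by own y), 50 mm tall (second tallest). Origin: centre of its underside. Grasp across its 58 mm width. About 0.16 kg. (The white card packs on the bench are fixed and no part of the order.)
- tag_pack: Pack of brown kraft tags, rigid: 92 x 51 mm (own x by own y), 28 mm tall (third). Origin: centre of its underside. Grasp across its 51 mm width. About 0.11 kg.
- tape_roll: Small roll of black tape lying flat: 60 mm diameter, 18 mm tall (the lowest article). It is solid to the touch (nothing can enter its hole): grasp it across its outside. Origin: centre of its underside. About 0.05 kg.
- dispenser: Bystander: black weighted tape dispenser with a brown roll, 62 x 170 x 96 mm, loose on the bench. Origin: centre of its underside. Leave it alone.
- cutter: Bystander: yellow snap-off cutter lying flat, 22 x 156 x 15 mm (long along its own y), loose. Origin: centre of its underside. Leave it alone.
Not all that is in view belongs to the job. Several things have the shape of the tag_pack; the one meant has the colours described above.

How it is judged:
By the outcome, as a careful person would: the job done as asked, in the order asked, and still so for the second after the job is handed in, with the robot touching nothing.
It also fails if it takes over 93 s, if anything falls off the work surface, if the arm or the gripper's body presses on something with over 40 N, if the wrist force passes 120 N, or if a joint passes its speed limit or range.

## Working session

There is one attempt and no reset: what is moved stays moved. The work goes in short steps, Python scripts to look and compute and a shell command to move; the robot and the scene stay as the last step left them, time stands still between calls to the robot, and variables do not carry over. Pictures are saved under pics/ and viewed, at most 14 in all, crops included, and the job is handed in when it is done.

```bash
ls; mkdir -p pics
cat > h.py <<'E'
import numpy as np, cv2
from bench import ctrl
from scipy.spatial.transform import Rotation as R
def cam(n):
    m=ctrl.camera_model(n); f=240/np.tan(np.radians(m['vertical_fov'])/2)
    if 'hand_eye' in m:
        s=ctrl.get_state(); T=np.eye(4); T[:3,:3]=R.from_rotvec(s['tool_rot']).as_matrix(); T[:3,3]=s['position']
        T=T@np.array(m['hand_eye']); Rc=T[:3,:3]; c=T[:3,3]
    else:
        Rw=R.from_rotvec(np.ravel(m['rvec'])).as_matrix(); Rc=Rw.T; c=-Rc@np.ravel(m['tvec'])
    return f,m['cx'],m['cy'],Rc,c
def ray(C,uv,z):
    f,cx,cy,Rc,c=C; uv=np.atleast_2d(uv).astype(float)
    d=np.c_[(uv[:,0]-cx)/f,(uv[:,1]-cy)/f,np.ones(len(uv))]@Rc.T
    return c+d*((z-c[2])/d[:,2])[:,None]
def cloud(C,D):
    f,cx,cy,Rc,c=C; v,u=np.mgrid[:480,:640]
    return c+np.stack([(u-cx)/f*D,(v-cy)/f*D,D],-1)@Rc.T
def shot(n,name):
    C=cam(n); P,D=ctrl.get_image(n); cv2.imwrite(f'pics/{name}.png',P[...,::-1]); np.savez(f'pics/{name}.npz',P=P,D=D)
    return C,P,D
E
python3 - <<'E'
from h import *
for n in('top','side'):
    C,P,D=shot(n,n+'0'); print(n,C,ctrl.camera_model(n).keys())
print(ctrl.get_state(),ctrl.grip_point_offset, ctrl.camera_model('wrist'))
E
```

```text
pics
top (np.float64(444.17894501822894), 323.1950324640107, 237.00186321512297, array([[ 0.0213868 , -0.97574854,  0.21784717],
       [-0.99976613, -0.02157175,  0.00152946],
       [ 0.00320698, -0.21782893, -0.9759817 ]]), array([ 0.31407311, -0.12162815,  1.09736849])) dict_keys(['vertical_fov', 'cx', 'cy', 'rvec', 'tvec'])
side (np.float64(523.6988735030851), 325.941585703657, 241.86898463826415, array([[ 0.9116779 , -0.2856007 ,  0.29542452],
       [-0.41080568, -0.61765562,  0.67062674],
       [-0.00906085, -0.73275765, -0.68042937]]), array([ 0.02962152, -1.24106763,  1.17061028])) dict_keys(['vertical_fov', 'cx', 'cy', 'rvec', 'tvec'])
{'time': 0.1, 'joint_positions': array([-1.32688532,  0.32175295, -0.07011426,  1.45156803,  0.02260155,
        1.37077642, -0.05691071]), 'qd': array([ 0.00023888, -0.00182826, -0.00079764, -0.0034175 ,  0.0007062 ,
       -0.00095747, -0.00134576]), 'joint_torque': array([ 4.54322344e-05, -4.92564583e+01, -4.05771509e-01, -3.13401818e+01,
       -6.41402858e-02,  3.93589691e-02,  5.89125420e-05]), 'position': array([0.14803865, 0.63272977, 0.40376065]), 'tool_rot': array([-3.60107950e-01, -3.12077140e+00,  2.69165365e-03]), 'ft_force': array([-0.86428568,  1.11773446,  0.8783512 ]), 'torque': array([-0.00074338,  0.01358357,  0.00105371]), 'grip_force': 0.0, 'grip_width': 1.000845345036632} 0.1635 {'vertical_fov': 67.37651151661908, 'cx': 324.0533671500909, 'cy': 244.38841735280647, 'hand_eye': array([[-8.22257611e-04, -9.57665681e-01, -2.87881515e-01,
         7.87672038e-02],
       [ 9.99999649e-01, -8.34116927e-04, -8.14646486e-05,
         6.28249516e-04],
       [-1.62110946e-04, -2.87881481e-01,  9.57666031e-01,
         2.10047157e-02],
       [ 0.00000000e+00,  0.00000000e+00,  0.00000000e+00,
         1.00000000e+00]])}
```

View pics/top0.png

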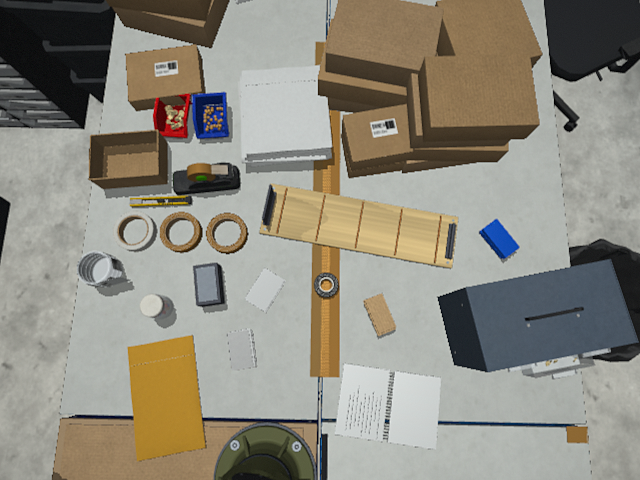

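View pics/side0.png

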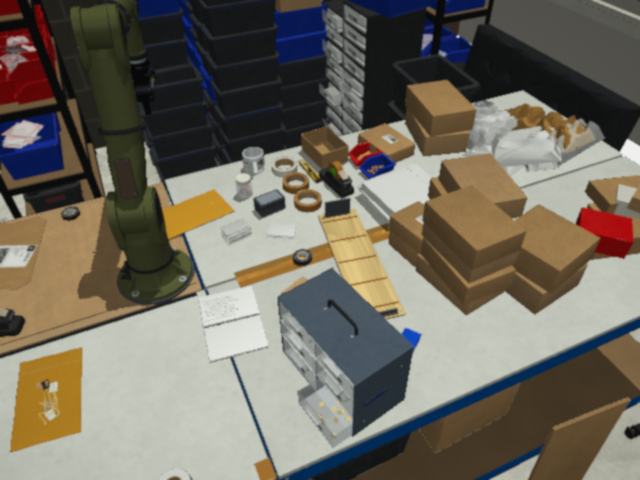

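The top view shows the jar at (153,305), the tin at (208,285), the tape roll at (326,286) and the kraft tag pack at (378,315). The board is centred near (360,225). The high cheek is at its left end (268,205) and the low cheek at its right end (450,240); the side view confirms the tall plate at (338,208).

```bash
cat > meas.py <<'E'
from h import *
C=cam('top'); z=np.load('pics/top0.npz'); P,D=z['P'],z['D']; W=cloud(C,D)
def comp(box,lo,hi,name):
    u0,v0,u1,v1=box; m=np.zeros(D.shape,np.uint8); w=W[v0:v1,u0:u1,2]
    m[v0:v1,u0:u1]=((w>lo)&(w<hi)&(D[v0:v1,u0:u1]>0))
    n,l,s,_=cv2.connectedComponentsWithStats(m); k=1+np.argmax(s[1:,4]); pts=W[l==k]
    h=np.median(pts[:,2]); uv=np.argwhere(l==k)[:,::-1]
    q=ray(C,uv,h)[:,:2]; r=cv2.minAreaRect((q*1000).astype(np.float32)); 
    b=cv2.boxPoints(r); e=[b[1]-b[0],b[2]-b[1]]; e=max(e,key=np.linalg.norm)
    print(name,len(q),'z%.4f'%h,'mean',q.mean(0).round(4),'rect',np.round(r[0],1),np.round(r[1],1),'yawlong',round(float(np.degrees(np.arctan2(e[1],e[0]))),1))
comp((130,285,180,325),.06,.09,'jar'); comp((185,255,235,315),.04,.06,'tin')
comp((355,285,405,345),.018,.04,'tag'); comp((305,265,350,305),.01,.03,'tape')
comp((250,170,470,280),.004,.02,'board');comp((250,170,300,250),.045,.09,'hi');comp((430,200,470,280),.018,.03,'lo')
for a in((600,290),(455,340),(540,315),(205,140),(285,110),(210,180),(380,140),(100,265),(265,290),(240,350),(180,232),(325,150),(325,350)): print(a,W[a[1],a[0]].round(3))
E
python3 meas.py
```

```text
jar 470 z0.0751 mean [0.3736 0.2667] rect [374.  266.4] [51.9 55.3] yawlong -88.8
tin 1032 z0.0504 mean [0.4276 0.1514] rect [427.8 151.3] [96.6 59.7] yawlong 9.6
tag 782 z0.0277 mean [ 0.3667 -0.2585] rect [ 366.9 -258.6] [89.1 49.7] yawlong 23.5
tape 369 z0.0179 mean [ 0.4359 -0.1293] rect [ 435.8 -129.3] [58.4 58.4] yawlong -88.7
board 9505 z0.0084 mean [ 0.5882 -0.2138] rect [ 590.1 -210.5] [491.5 140.1] yawlong 80.6
hi 149 z0.0665 mean [0.6255 0.0173] rect [625.7  17. ] [10.1 92.3] yawlong -9.2
lo 97 z0.0223 mean [ 0.5535 -0.4382] rect [ 553.8 -438.1] [ 7. 88.] yawlong -9.6
(600, 290) [ 0.414 -0.665  0.227]
(455, 340) [ 0.312 -0.423  0.067]
(540, 315) [ 0.363 -0.543  0.227]
(205, 140) [0.813 0.198 0.006]
(285, 110) [ 0.869 -0.017  0.073]
(210, 180) [0.69  0.167 0.041]
(380, 140) [ 0.767 -0.249  0.127]
(100, 265) [0.474 0.431 0.008]
(265, 290) [0.421 0.019 0.009]
(240, 350) [0.279 0.066 0.04 ]
(180, 232) [ 0.564  0.244 -0.002]
(325, 150) [ 0.772 -0.12   0.053]
(325, 350) [ 0.282 -0.13  -0.004]
```

```bash
cat > go.py <<'E'
# usage: go.py x y gripz closing_angle_deg ... prints shift in tool axes from commanded(~measured) pose
from h import *; import sys
a=list(map(float,sys.argv[1:])); s=ctrl.get_state()
M=R.from_rotvec(s['tool_rot']).as_matrix(); p=s['position']
print('t',round(s['time'],2),'TCP',p.round(4),'yang',round(np.degrees(np.arctan2(M[1,1],M[0,1])),2),'tilt',M[:2,2].round(4))
for i in range(0,len(a),4):
    x,y,z,ang=a[i:i+4]; d=M.T@(np.array([x,y,z+ctrl.grip_point_offset])-p)
    t=-np.radians(ang)+np.arctan2(M[1,1],M[0,1]); t=(t+np.pi/2)%np.pi-np.pi/2
    print('d',d.round(4),'turn',round(t,4),'rows',int(np.ceil(np.linalg.norm(d)/.05)))
E
python3 go.py .374 .2665 .13 81 .374 .2665 .042 81
python3 - <<'E'
from h import *
C=cam('top'); z=np.load('pics/top0.npz'); W=cloud(C,z['D'])
c=W[240:400,430:640].reshape(-1,3); c=c[(c[:,2]>.2)&(c[:,2]<.26)]; print(cv2.boxPoints(cv2.minAreaRect((c[:,:2]*1000).astype(np.float32))))
q=W[230:300,70:130].reshape(-1,3); q=q[q[:,2]>.03]; print(q.min(0),q.max(0))
E
```

```text
t 0.1 TCP [0.148  0.6327 0.4038] yang 76.84 tilt [-0.0003 -0.0017]
d [-0.3034 -0.305   0.1108] turn -0.0727 rows 9
d [-0.3034 -0.3048  0.1988] turn -0.0727 rows 10
[[ 241.815   -436.96674]
 [ 305.64935 -732.56177]
 [ 477.45953 -695.45905]
 [ 413.62518 -399.864  ]]
[ 0.31407311 -0.12162815  0.03001268] [0.5586512  0.45149183 1.09736849]
```

```bash
python3 -m inch '-0.303 -0.305 0.08 -0.073 1;-0.303 -0.305 0.08 -0.073 1;-0.303 -0.305 0.08 -0.073 1;-0.303 -0.305 0.08 -0.073 1;-0.303 -0.305 0.08 -0.073 1;-0.303 -0.305 0.08 -0.073 1;-0.303 -0.305 0.08 -0.073 1;-0.303 -0.305 0.08 -0.073 1;-0.303 -0.305 0.08 -0.073 1;-0.303 -0.305 0.08 -0.073 1;-0.303 -0.305 0.08 -0.073 1;-0.303 -0.305 0.08 -0.073 1' 15
python3 go.py .374 .2665 .042 81
python3 - <<'E'
from h import *
shot('wrist','w1')
E
```

```text
time: 1.3
position: [0.373, 0.2681, 0.3248]
tool_rot: [-0.243, -3.132, -0.001]
ft_force: [-0.4, 0.5, 0.4]
grip_width: 0.996
grip_force: 0.0
t 1.3 TCP [0.373  0.2681 0.3248] yang 81.12 tilt [-0.0001  0.0005]
d [-0.0013 -0.0015  0.1193] turn 0.0021 rows 3
```

View pics/w1.png

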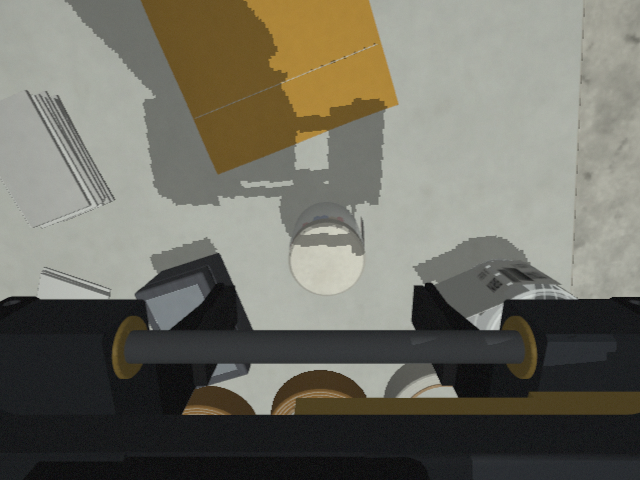

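The wrist view shows the jar lid centred at (327,258), midway between the fingers, and clear of the tin at (190,310) and the cup at (520,310).

```bash
python3 - <<'E'
from h import *
print(ray(cam('wrist'),[327,258],.075))
E
python3 -m inch '-0.001 -0.001 0.05 0 1;-0.001 -0.001 0.10 0 1;-0.001 -0.001 0.119 0 1;-0.001 -0.001 0.119 0 1;-0.001 -0.001 0.119 0 0.3;-0.001 -0.001 0.119 0 0.3;-0.001 -0.001 0.119 0 0.3;-0.001 -0.001 0.119 0 0.3;-0.001 -0.001 0.119 0 0.3;-0.001 -0.001 0.119 0 0.3;-0.001 -0.001 0.119 0 0.3;-0.001 -0.001 0.119 0 0.3' 15
```

```text
[[0.37293368 0.27098531 0.075     ]]
time: 2.55
position: [0.375, 0.2666, 0.2069]
tool_rot: [0.246, 3.13, 0.004]
ft_force: [-0.9, 0.3, 5.8]
grip_width: 0.641
grip_force: 15.0
```

```bash
python3 go.py .613 -.0622 .16 81
```

```text
t 2.55 TCP [0.375  0.2666 0.2069] yang 81.02 tilt [0.0017 0.0023]
d [-0.2866 -0.2873 -0.117 ] turn 0.0003 rows 9
```

```bash
python3 -m inch '0 0 -0.05 0 0.3;0 0 -0.1 0 0.3;-0.035 -0.035 -0.117 0 0.3;-0.07 -0.07 -0.117 0 0.3;-0.105 -0.105 -0.117 0 0.3;-0.14 -0.14 -0.117 0 0.3;-0.175 -0.175 -0.117 0 0.3;-0.21 -0.21 -0.117 0 0.3;-0.245 -0.245 -0.117 0 0.3;-0.275 -0.275 -0.117 0 0.3;-0.287 -0.287 -0.117 0 0.3;-0.287 -0.287 -0.117 0 0.3;-0.287 -0.287 -0.117 0 0.3'
python3 - <<'E'
from h import *
shot('wrist','w2'); C,P,D=shot('top','top2')
E
```

```text
time: 3.85
position: [0.6125, -0.0623, 0.3217]
tool_rot: [-0.247, -3.129, -0.0]
ft_force: [-0.6, 0.1, -1.8]
grip_width: 0.641
grip_force: 15.0
```

View pics/w2.png

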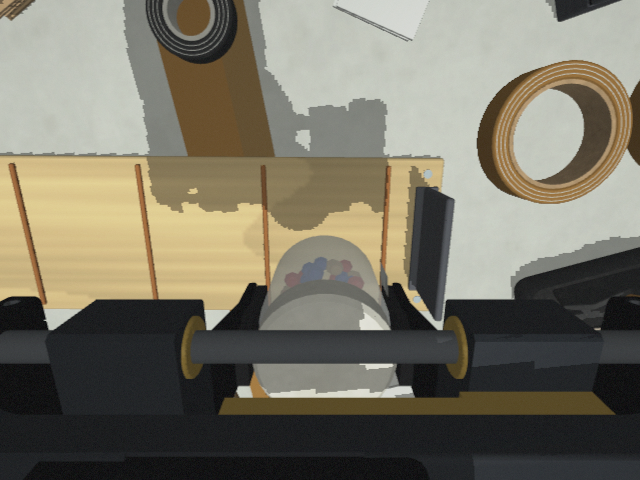

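The wrist view shows the ridges' near ends at about (12,165), (138,165), (265,167) and (388,167), with the high cheek at the right. I'll check these against the board estimate.

Run:
```python
from h import *
C=cam('wrist')
q=ray(C,[(12,165),(138,165),(265,167),(388,167),(42,303),(155,298)],.011)
e=ray(C,[(60,157),(430,157)],.008)
a=np.radians(81.04);y=np.array([np.cos(a),np.sin(a)]);x=np.array([y[1],-y[0]]);o=[.5896,-.2104]
for p in np.r_[q,e]: print(p[:2].round(4),((p[:2]-o)@x).round(4),((p[:2]-o)@y).round(4))
# top view ridges
Ct=cam('top'); P=np.load('pics/top0.npz')['P']; hsv=cv2.cvtColor(P,cv2.COLOR_RGB2HSV)
u,v=np.meshgrid(np.arange(640),np.arange(480)); g=ray(Ct,np.c_[u.ravel(),v.ravel()],.011)[:,:2]-o
X=(g@x).reshape(480,640);Y=(g@y).reshape(480,640)
V=P.sum(2).astype(float)
for lab,sel in(('x<0',(X>-.055)&(X<-.01)),('x>0',(X<.055)&(X>.01))):
  for r in(-.2,-.1,0,.1,.2):
    m=sel&(abs(Y-r)<.012); th=np.percentile(V[m],15); mm=m&(V<th); print(lab,r,np.median(Y[mm]).round(4))
g=ray(Ct,np.c_[u.ravel(),v.ravel()],.008)[:,:2]-o
X=(g@x).reshape(480,640);Y=(g@y).reshape(480,640)
m=(abs(Y)<.22)&(abs(X)<.1)&(hsv[...,1]>60)&(hsv[...,0]<30)
for y0 in(-.15,-.05,.06,.15):
  k=m&(abs(Y-y0)<.02)&(~((abs(X)>.072))); print(y0,X[k].min().round(4),X[k].max().round(4))
```

```text
[ 0.5177 -0.2942] -0.058 -0.094
[ 0.5331 -0.1961] -0.058 0.0054
[ 0.5502 -0.0974] -0.0566 0.1055
[ 0.5652 -0.0013] -0.0566 0.2027
[ 0.6352 -0.3158] 0.0614 -0.097
[ 0.646  -0.2158] 0.0566 0.0035
[ 0.5175 -0.2567] -0.064 -0.057
[0.563  0.0329] -0.0642 0.2362
x<0 -0.2 -0.1978
x<0 -0.1 -0.098
x<0 0 0.0013
x<0 0.1 0.1013
x<0 0.2 0.2009
x>0 -0.2 -0.1982
x>0 -0.1 -0.0985
x>0 0 0.0011
x>0 0.1 0.1008
x>0 0.2 0.2008
-0.15 -0.067 0.0675
-0.05 -0.0662 0.0682
0.06 -0.0719 0.0716
0.15 -0.0646 0.0713
```

```bash
python3 go.py .6143 -.0604 .0524 81
```

```text
t 3.95 TCP [ 0.6125 -0.0608  0.3221] yang 81.14 tilt [-0.0017  0.0013]
d [-0.0019  0.0006  0.1062] turn 0.0024 rows 3
```

```bash
python3 -m inch '-0.002 0.0005 0.05 0 0.3;-0.002 0.0005 0.09 0 0.3;-0.002 0.0005 0.1 0 0.3;-0.002 0.0005 0.104 0 0.3;-0.002 0.0005 0.106 0 0.3;-0.002 0.0005 0.107 0 0.3;-0.002 0.0005 0.107 0 0.3;-0.002 0.0005 0.107 0 0.3'
```

```text
time: 4.75
position: [0.6157, -0.0624, 0.2171]
tool_rot: [0.246, 3.13, 0.001]
ft_force: [-0.4, -0.1, -1.6]
grip_width: 0.635
grip_force: 15.0
```

```bash
python3 -m inch '0 0 0.001 0 0.3;0 0 0.002 0 0.3;0 0 0.002 0 0.3;0 0 0.002 0 0.3'; python3 -m inch '0 0 0 0 0.3;0 0 0.001 0 0.3;0 0 0.001 0 0.3;0 0 0.001 0 0.3'
```

```text
time: 5.15
position: [0.6155, -0.0625, 0.215]
tool_rot: [0.246, 3.131, 0.001]
ft_force: [-2.0, 0.4, 4.6]
grip_width: 0.639
grip_force: 15.0
time: 5.55
position: [0.6155, -0.0626, 0.2149]
tool_rot: [0.246, 3.131, 0.002]
ft_force: [-3.5, 0.4, 9.3]
grip_width: 0.639
grip_force: 15.0
```

```bash
python3 -m inch '0 0 -0.001 0 0.9;0 0 -0.001 0 0.9;0 0 -0.001 0 0.9;0 0 -0.001 0 0.9;0 0 -0.05 0 1;0 0 -0.1 0 1;0 0 -0.12 0 1;0 0.035 -0.12 0 1;0 0.08 -0.12 0 1;0 0.12 -0.12 0 1;0 0.16 -0.12 0 1;0 0.2 -0.12 0 1;0 0.2 -0.12 0 1'
python3 go.py .4278 .1513 .13 99.6
python3 - <<'E'
from h import *
C,P,D=shot('top','top3');W=cloud(C,D)
m=(W[...,2]>.065)&(W[...,2]<.1)&(np.hypot(W[...,0]-.614,W[...,1]+.06)<.06)
w=W[m];r=cv2.minAreaRect((w[:,:2]*1000).astype(np.float32));print(r,w.mean(0))
E
```

```text
time: 6.85
position: [0.646, 0.144, 0.3317]
tool_rot: [-0.229, -3.132, -0.007]
ft_force: [-0.2, 0.7, 0.1]
grip_width: 1.0
grip_force: 0.0
t 6.85 TCP [0.646  0.144  0.3317] yang 81.63 tilt [-0.001   0.0044]
d [ 0.2169 -0.0247  0.0385] turn -0.3136 rows 5
((614.0899658203125, -62.10287094116211), (53.15211868286133, 50.15277862548828), 2.368971824645996) [ 0.61217373 -0.06256656  0.08249619]
```

```bash
python3 -m inch '0.04 -0.005 0 -0.1 1;0.09 -0.01 0 -0.2 1;0.135 -0.015 0 -0.313 1;0.18 -0.02 0.02 -0.313 1;0.217 -0.025 0.038 -0.313 1;0.217 -0.025 0.038 -0.313 1;0.217 -0.025 0.038 -0.313 1;0.217 -0.025 0.038 -0.313 1'
python3 go.py .4278 .1513 .033 99.6
python3 - <<'E'
from h import *
shot('wrist','w3')
E
```

```text
time: 7.7
position: [0.4296, 0.1437, 0.2957]
tool_rot: [-0.242, 3.13, 0.001]
ft_force: [0.6, 0.5, 0.1]
grip_width: 0.999
grip_force: 0.0
t 7.7 TCP [0.4296 0.1437 0.2957] yang 98.84 tilt [0.0025 0.0008]
d [0.0008 0.0077 0.0993] turn -0.0132 rows 2
```

View pics/w3.png

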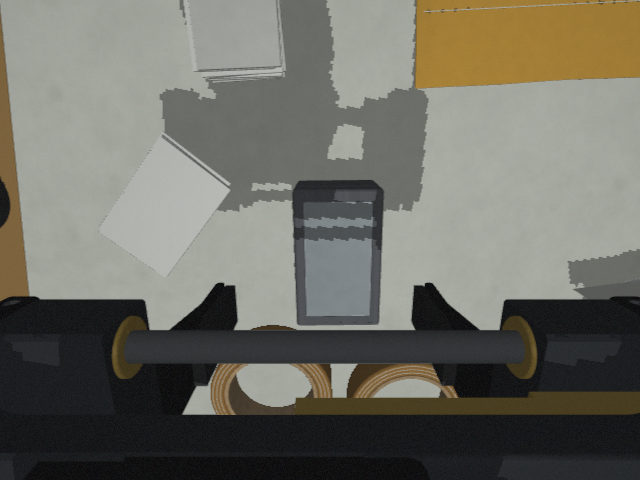

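The wrist view shows the tin at (339,253), square to the fingers and about 8 mm to the right, which matches the computed shift.

```bash
python3 -m inch '0.001 0.0077 0.04 -0.01 1;0.001 0.0077 0.08 -0.01 1;0.001 0.0077 0.099 -0.01 1;0.001 0.0077 0.099 -0.01 1;0.001 0.0077 0.099 -0.01 0.3;0.001 0.0077 0.099 -0.01 0.3;0.001 0.0077 0.099 -0.01 0.3;0.001 0.0077 0.099 -0.01 0.3;0.001 0.0077 0.099 -0.01 0.3;0.001 0.0077 0.099 -0.01 0.3;0.001 0.0077 0.099 -0.01 0.3;0.001 0.0077 0.099 -0.01 0.3' 20
python3 go.py .5982 -.1599 .16 81
```

```text
time: 8.95
position: [0.4264, 0.1521, 0.1966]
tool_rot: [-0.261, 3.13, 0.001]
ft_force: [-1.1, 0.6, 5.7]
grip_width: 0.666
grip_force: 20.0
t 8.95 TCP [0.4264 0.1521 0.1966] yang 99.53 tilt [0.001  0.0009]
d [-0.1179 -0.336  -0.1271] turn 0.3233 rows 8
```

```bash
python3 -m inch '0 0 -0.05 0 0.3;0 0 -0.1 0 0.3;-0.015 -0.04 -0.127 0.1 0.3;-0.03 -0.085 -0.127 0.2 0.3;-0.045 -0.13 -0.127 0.32 0.3;-0.06 -0.175 -0.127 0.323 0.3;-0.075 -0.22 -0.127 0.323 0.3;-0.09 -0.26 -0.127 0.323 0.3;-0.105 -0.3 -0.127 0.323 0.3;-0.118 -0.336 -0.127 0.323 0.3;-0.118 -0.336 -0.127 0.323 0.3;-0.118 -0.336 -0.127 0.323 0.3;-0.118 -0.336 -0.127 0.323 0.3'
python3 go.py .5982 -.1599 .0435 81
```

```text
time: 10.25
position: [0.5977, -0.1587, 0.3221]
tool_rot: [-0.244, -3.131, -0.002]
ft_force: [0.1, 0.7, -1.5]
grip_width: 0.663
grip_force: 20.0
t 10.25 TCP [ 0.5977 -0.1587  0.3221] yang 81.09 tilt [-0.0013  0.0013]
d [-0.0008 -0.0012  0.1151] turn 0.0016 rows 3
```

```bash
python3 -m inch '-0.001 -0.001 0.05 0.001 0.3;-0.001 -0.001 0.095 0.001 0.3;-0.001 -0.001 0.108 0.001 0.3;-0.001 -0.001 0.113 0.001 0.3;-0.001 -0.001 0.115 0.001 0.3;-0.001 -0.001 0.116 0.001 0.3;-0.001 -0.001 0.117 0.001 0.3;-0.001 -0.001 0.118 0.001 0.3;-0.001 -0.001 0.118 0.001 0.3;-0.001 -0.001 0.118 0.001 0.3'
```

```text
time: 11.25
position: [0.5989, -0.1612, 0.2051]
tool_rot: [0.248, 3.131, 0.0]
ft_force: [-0.1, -0.4, -0.5]
grip_width: 0.668
grip_force: 20.0
```

```bash
python3 -m inch '0 0 0.001 0 0.3;0 0.001 0.0015 0 0.3;0 0.001 0.0015 0 0.3'; python3 -m inch '0 0 0 0 0.9;0 0 0 0 0.9;0 0 0 0 0.9;0 0 0 0 0.9;0 0 -0.05 0 1;0 0 -0.1 0 1;0 0 -0.12 0 1;0 -0.02 -0.12 0 1'
python3 go.py .3669 -.2586 .12 113.5
```

```text
time: 11.55
position: [0.599, -0.1611, 0.2047]
tool_rot: [0.248, 3.131, -0.001]
ft_force: [-3.3, -0.7, 7.0]
grip_width: 0.661
grip_force: 20.0
time: 12.35
position: [0.5981, -0.1775, 0.3274]
tool_rot: [0.239, 3.125, 0.003]
ft_force: [0.2, 0.1, -0.8]
grip_width: 0.995
grip_force: 0.0
t 12.35 TCP [ 0.5981 -0.1775  0.3274] yang 81.26 tilt [0.0078 0.0015]
d [ 0.2165 -0.1154  0.042 ] turn -0.5626 rows 5
```

```bash
python3 -m inch '0.04 -0.02 0 -0.14 1;0.085 -0.045 0 -0.28 1;0.13 -0.07 0 -0.42 1;0.175 -0.09 0 -0.56 1;0.2165 -0.115 0.04 -0.563 1;0.2165 -0.115 0.04 -0.563 1;0.2165 -0.115 0.04 -0.563 1;0.2165 -0.115 0.04 -0.563 1;0.2165 -0.115 0.04 -0.563 1'
python3 go.py .3669 -.2586 .022 113.5
python3 - <<'E'
from h import *
shot('wrist','w4')
E
```

```text
time: 13.25
position: [0.3659, -0.259, 0.2842]
tool_rot: [-0.635, 3.075, -0.003]
ft_force: [-0.2, -0.6, -0.0]
grip_width: 1.002
grip_force: 0.0
t 13.25 TCP [ 0.3659 -0.259   0.2842] yang 113.34 tilt [ 0.0016 -0.0015]
d [-0.001   0.0002  0.0987] turn -0.0028 rows 2
```

View pics/w4.png

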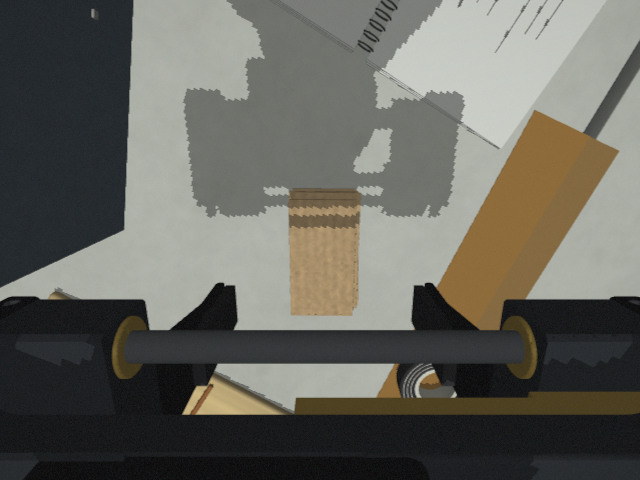

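The wrist view shows the kraft pack at (324,252), square and centred between the fingers, with the cabinet well off to the left.

```bash
python3 -m inch '-0.001 0 0.05 -0.003 1;-0.001 0 0.085 -0.003 1;-0.001 0 0.098 -0.003 1;-0.001 0 0.098 -0.003 1;-0.001 0 0.098 -0.003 0.3;-0.001 0 0.098 -0.003 0.3;-0.001 0 0.098 -0.003 0.3;-0.001 0 0.098 -0.003 0.3;-0.001 0 0.098 -0.003 0.3;-0.001 0 0.098 -0.003 0.3;-0.001 0 0.098 -0.003 0.3;-0.001 0 0.098 -0.003 0.3' 18
python3 go.py .5826 -.2587 .15 81
```

```text
time: 14.5
position: [0.365, -0.2591, 0.1855]
tool_rot: [-0.637, 3.076, -0.0]
ft_force: [0.0, 0.1, 2.5]
grip_width: 0.587
grip_force: 18.0
t 14.5 TCP [ 0.365  -0.2591  0.1855] yang 113.39 tilt [ 0.0006 -0.    ]
d [-0.1999 -0.086  -0.1279] turn 0.5653 rows 6
```

```bash
python3 -m inch '0 0 -0.05 0 0.3;0 0 -0.1 0 0.3;-0.04 -0.017 -0.128 0.14 0.3;-0.08 -0.034 -0.128 0.28 0.3;-0.12 -0.05 -0.128 0.42 0.3;-0.16 -0.07 -0.128 0.56 0.3;-0.1985 -0.086 -0.128 0.565 0.3;-0.1985 -0.086 -0.128 0.565 0.3;-0.1985 -0.086 -0.128 0.565 0.3;-0.1985 -0.086 -0.128 0.565 0.3'
python3 go.py .5811 -.2585 .030 81
```

```text
time: 15.5
position: [0.5798, -0.2599, 0.3129]
tool_rot: [-0.248, -3.13, -0.0]
ft_force: [-0.4, -1.2, -1.5]
grip_width: 0.588
grip_force: 18.0
t 15.5 TCP [ 0.5798 -0.2599  0.3129] yang 80.93 tilt [-0.0016  0.0002]
d [-0.0012  0.0016  0.1194] turn -0.0012 rows 3
```

```bash
python3 -m inch '-0.001 0.001 0.05 0 0.3;-0.001 0.001 0.095 0 0.3;-0.001 0.001 0.108 0 0.3;-0.001 0.001 0.114 0 0.3;-0.001 0.001 0.117 0 0.3;-0.001 0.001 0.118 0 0.3;-0.001 0.001 0.119 0 0.3;-0.001 0.001 0.12 0 0.3;-0.001 0.001 0.1205 0 0.3;-0.001 0.001 0.1205 0 0.3'
```

```text
time: 16.5
position: [0.5827, -0.2585, 0.1935]
tool_rot: [0.246, 3.131, -0.0]
ft_force: [-1.2, 0.5, 3.3]
grip_width: 0.586
grip_force: 18.0
```

```bash
python3 -m inch '0 0 0 0 0.72;0 0 0 0 0.72;0 0 0 0 0.72;0 0 -0.05 0 0.72;0 0 -0.1 0 1;0 0 -0.12 0 1;0 0 -0.12 0 1'
python3 go.py .4359 -.1293 .12 93
```

```text
time: 17.2
position: [0.5833, -0.2594, 0.317]
tool_rot: [0.246, 3.125, -0.002]
ft_force: [0.2, -0.3, 0.9]
grip_width: 0.908
grip_force: 0.0
t 17.2 TCP [ 0.5833 -0.2594  0.317 ] yang 81.01 tilt [ 0.007 -0.002]
d [0.1662 0.1055 0.0322] turn -0.2093 rows 4
```

```bash
python3 -m inch '0.04 0.025 0 0 1;0.08 0.05 0 0 1;0.12 0.075 0 0 1;0.16 0.1 0.02 0 1;0.166 0.1055 0.032 0 1;0.166 0.1055 0.032 0 1;0.166 0.1055 0.032 0 1;0.166 0.1055 0.032 0 1'
python3 go.py .4359 -.1293 .0205 81
python3 - <<'E'
from h import *
shot('wrist','w5');shot('top','top5')
E
```

```text
time: 18.0
position: [0.4361, -0.1294, 0.2815]
tool_rot: [0.248, 3.13, -0.003]
ft_force: [0.0, -0.6, 0.6]
grip_width: 0.998
grip_force: 0.0
t 18.0 TCP [ 0.4361 -0.1294  0.2815] yang 80.92 tilt [ 0.0014 -0.0018]
d [0.0004 0.0003 0.0975] turn -0.0013 rows 2
```

View pics/w5.png

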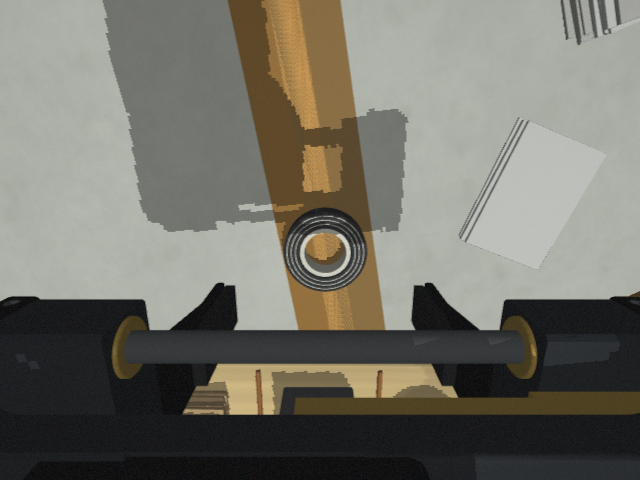

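The roll is at (326,250), centred between the fingers.

```bash
python3 -m inch '0 0 0.05 0 1;0 0 0.085 0 1;0 0 0.0965 0 1;0 0 0.0965 0 1;0 0 0.0965 0 0.4;0 0 0.0965 0 0.4;0 0 0.0965 0 0.4;0 0 0.0965 0 0.4;0 0 0.0965 0 0.4;0 0 0.0965 0 0.4;0 0 0.0965 0 0.4;0 0 0.0965 0 0.4' 12
python3 go.py .567 -.3575 .14 81
```

```text
time: 19.3
position: [0.4351, -0.1282, 0.1846]
tool_rot: [0.246, 3.131, 0.0]
ft_force: [-1.1, 0.5, 4.4]
grip_width: 0.684
grip_force: 12.0
t 19.3 TCP [ 0.4351 -0.1282  0.1846] yang 81.02 tilt [0.0006 0.0002]
d [-0.1662 -0.2058 -0.1189] turn 0.0004 rows 6
```

```bash
python3 -m inch '0 0 -0.05 0 0.4;0 0 -0.1 0 0.4;-0.03 -0.035 -0.119 0 0.4;-0.06 -0.07 -0.119 0 0.4;-0.09 -0.11 -0.119 0 0.4;-0.12 -0.15 -0.119 0 0.4;-0.15 -0.185 -0.119 0 0.4;-0.166 -0.206 -0.119 0 0.4;-0.166 -0.206 -0.119 0 0.4;-0.166 -0.206 -0.119 0 0.4;-0.166 -0.206 -0.119 0 0.4'
python3 go.py .567 -.3575 .0295 81
```

```text
time: 20.4
position: [0.5665, -0.3564, 0.3027]
tool_rot: [-0.245, -3.131, -0.003]
ft_force: [-0.3, -0.9, -0.3]
grip_width: 0.683
grip_force: 12.0
t 20.4 TCP [ 0.5665 -0.3564  0.3027] yang 81.07 tilt [-0.0007  0.0017]
d [-0.0008 -0.0012  0.1097] turn 0.0012 rows 3
```

```bash
python3 -m inch '-0.001 -0.001 0.05 0 0.4;-0.001 -0.001 0.085 0 0.4;-0.001 -0.001 0.1 0 0.4;-0.001 -0.001 0.105 0 0.4;-0.001 -0.001 0.107 0 0.4;-0.001 -0.001 0.108 0 0.4;-0.001 -0.001 0.109 0 0.4;-0.001 -0.001 0.1095 0 0.4;-0.001 -0.001 0.1095 0 0.4'
```

```text
time: 21.3
position: [0.5676, -0.3589, 0.1944]
tool_rot: [0.246, 3.131, -0.0]
ft_force: [-0.4, -0.9, -0.6]
grip_width: 0.682
grip_force: 12.0
```

```bash
python3 -m inch '0 0.001 0.001 0 0.4;0 0.001 0.0015 0 0.4;0 0.001 0.0015 0 0.4';python3 -m inch '0 0 0 0 0.73;0 0 0 0 0.73;0 0 0 0 0.73;0 0 -0.02 0 0.73;0 0 -0.07 0 0.73;0 0 -0.12 0 0.9;0.05 0.05 -0.15 0 1;0.08 0.08 -0.18 0 1;0.12 0.12 -0.18 0 1;0.16 0.16 -0.18 0 1;0.16 0.16 -0.18 0 1'
cat > chk.py <<'E'
from h import *; import sys
C,P,D=shot('top',sys.argv[1]);W=cloud(C,D)
a=np.radians(81.04);y=np.array([np.cos(a),np.sin(a)]);x=np.array([y[1],-y[0]]);o=np.array([.5904,-.2093])
X=(W[...,:2]-o)@x; Y=(W[...,:2]-o)@y
for n,c,t in(('jar',.15,.083),('tin',.05,.058),('tag',-.05,.036),('tape',-.15,.026)):
    m=(abs(W[...,2]-t)<.006)&(abs(X)<.065)&(abs(Y-c)<.05)
    q=ray(C,np.argwhere(m)[:,::-1],t)[:,:2]-o; q=np.c_[q@x,q@y]*1000-[0,c*1000]
    r=cv2.minAreaRect(q.astype(np.float32)); print(n,m.sum(),'z',W[m][:,2].mean().round(4),W[m][:,2].std().round(4),'off',np.round(r[0],1),np.round(r[1],1),'ang',round(r[2],1))
cv2.imwrite('pics/crop_'+sys.argv[1]+'.png',cv2.resize(P[160:290,160:480,::-1],None,fx=2.5,fy=2.5))
E
python3 chk.py top6
```

```text
time: 21.6
position: [0.5677, -0.3577, 0.1927]
tool_rot: [0.246, 3.132, 0.001]
ft_force: [-1.2, 0.6, 3.0]
grip_width: 0.682
grip_force: 12.0
time: 22.7
position: [0.4331, -0.173, 0.3718]
tool_rot: [-0.244, -3.132, -0.002]
ft_force: [-0.7, 0.8, 0.1]
grip_width: 0.992
grip_force: 0.0
jar 378 z 0.0832 0.0019 off [ 0. -1.] [52.  49.9] ang 10.6
tin 167 z 0.0582 0.002 off [ 2.8 -0.7] [57.1 94.9] ang 89.5
tag 30 z 0.0364 0.002 off [44.7 -0.4] [43.2  4.4] ang 85.6
tape 345 z 0.0259 0.0021 off [ 0.7 -0.8] [59.1 57. ] ang 7.8
```

View pics/crop_top6.png

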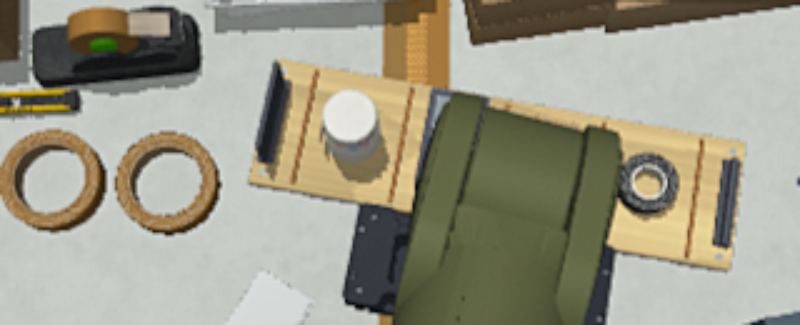

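The jar and the roll sit centred in their end bays, but the arm hides the tin and the tag pack. I'll move it clear and check again.

```bash
python3 -m inch '0 0.05 0 0 1;0 0.1 0 0 1;0 0.15 0 0 1;0 0.2 0 0 1;0 0.25 0 0 1;0 0.3 0 0 1;0 0.35 0 0 1;0 0.4 0 0 1;0 0.4 0 0 1;0 0.4 0 0 1'; python3 chk.py top7
```

```text
time: 23.75
position: [0.4971, 0.2213, 0.3715]
tool_rot: [-0.242, -3.132, 0.003]
ft_force: [0.3, -1.0, 0.4]
grip_width: 0.999
grip_force: 0.0
jar 380 z 0.0833 0.0019 off [ 0. -1.] [52.  49.9] ang 10.6
tin 908 z 0.0583 0.0019 off [ 2.  -1.2] [57.8 97. ] ang 89.9
tag 688 z 0.0356 0.0022 off [0.8 1.4] [48.5 91.2] ang 89.2
tape 353 z 0.0256 0.0022 off [1.7 0.6] [59.1 58.3] ang 53.3
```

View pics/crop_top7.png

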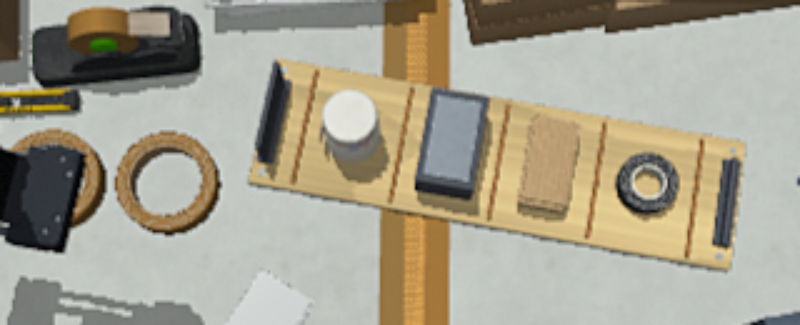

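All four stand within about 2 mm of their bay centres, flat, with the tin and tag pack square to the ridges to within about 1°.

```bash
python3 -c "
from bench import ctrl
print(ctrl.close_job())"
```

```text
the job is handed in; nothing more can be done
None
```

The job is handed in: from the high cheek down, the jar, tin, tag pack and tape roll stand flat within about 2 mm of their bay centres, with the tin and tag pack square to the ridges, the dispenser and cutter left alone, and about 24 s of the 93 s used.

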